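# Thread spools on the rack from light to dark

### The arm

A 6-joint arm with a two-finger parallel gripper is mounted at the origin on a cart in front of the work surface, level with it; the furniture and walls round the work are solid. World frame = base frame: x ahead of the robot, y to its left, z up, the work surface at z = 0. Lengths are in m, angles in rad, forces in N, time in s.
With the tool pointing down it reaches from about 0.3 to 0.775 m from the base axis. Payload 14.6 kg.
Tool frame: the origin (TCP) lies at the very end of the fingers, on their centre line; the grasp point (between the pads) lies 19 mm behind it; z points along the fingers, y is the line along which they close (so a half turn about z gives the same grasp; the last joint's range is limited). The gripper opens to 94 mm and grips with 3 to 60 N. Pads are 16 mm wide; open, the fingers measure 119 mm over their backs; the gripper's body (75 mm by 177 mm) begins 78 mm behind the grasp point.
Start: joints at [1.185, 0.3, 1.521, -0, 1.321, -0.067], TCP at [0.172, 0.522, 0.183] pointing down, gripper open.
Joint ranges: [-3.03, 3.03], [-0.79, 2.21], [0.23, 2.52], [-1.04, 4.18], [0, 3.07], [-2.55, 2.55]. Speed limits (rad/s): [2.22, 2.22, 2.57, 3.14, 3.14, 3.14].

### API

Orientations are given as [roll, pitch, yaw] about the fixed x, y, z axes, in that order (R = Rz(yaw) Ry(pitch) Rx(roll)).
In Python, from station import telemetry, cams, hand_in, nets gives the robot as it stands.
- The arm moves only by the tool move_arm, never from a script. Its argument "increments" is a list of rows, each a list of 4 numbers: the shift along the tool's x, y, z in m, then the turn about the tool's z in rad. In form: [[tx, ty, tz, roll], ...]. A call has 1 to 20 rows; each row shifts and turns the commanded pose from where the row before left it, along the tool's axes as they then stand; what a row does not reach is not made up. A row lasts 1/8 s, in which the tool goes at most 62.5 mm and 10.7 degrees, less where a joint would pass 70% of its speed; a pose out of reach is approached as far as the arm can. A call is refused whole if a number of a shift passes 0.0625 or a number of a turn 0.188, either way. A call with a gripper value outside its range is refused whole. "grip" is the opening, from 0 (shut) to 1 (fully open), set as the call begins (left out, the last holds). The fingers move at their own pace and stop on an object; "force" is the grip in N (left out, the last holds). Time passes only in rows, so rows that do not move let the fingers close. It gives the time, the measured TCP pose, the force, the opening and the grip force at its end, in the units of the state.
- telemetry.get_obs(): the state, without advancing time (a new reading comes with each control period).
- cams.camera(name): name is "scene" or "top" or "wrist"; returns the picture (480x640x3 uint8, blue, green, red); there is no depth.
- cams.camera_model(name): a dict with "intrinsics" (3x3 intrinsics, pixels), "xyz" and "attitude" of the camera in the world; the wrist camera has in their place "T_tool_cam" (4x4, takes a point from camera to tool coordinates, whose origin is the TCP and whose axes are the flange's). Camera axes: x right, y up, looking along -z (the intrinsics and any distortion apply to the point x, -y, -z); pixel columns grow to the right and rows downward; lengths in m; the calibration is good to about 2 mm. The wrist camera is an equidistant fisheye: a pixel r from the principal point sees the ray r / f radians off the axis. A picture is of the moment at which its call begins: read the wrist's pose just before it. camera_model takes no time and is no camera call.
- hand_in(): hands the job in; it is judged then, once.
Trained networks look in the newest picture that a camera, given by its name, has taken for a name from the list of things; names that differ only in an ending like _2 or _b are one class to them, and where a whole thing is asked for, a point or a joint stands for the part that bears it (a point fixed in the world has none). Each returns a list of dicts, best first, with "conf" (0 to 1); they miss things now and then, are a little off and sometimes report something else, mostly with a low value. They report only what shows in the picture. A call takes as long as a camera call. They do not tell look-alikes from the thing itself.
- nets.search_frame(camera, query): "extent" ([left, top, right, bottom] in pixels, round what is visible of it).
- nets.mark_of(camera, query): "centre" ([column, row] in pixels: a listed point, or the origin of a listed thing).
The state is a dict: "time_s": time; "qpos": joint angles; "joint_vel": joint speeds; "tau": joint torques, N m; "ee_pos": TCP position; "eef_rot": TCP orientation; "force": force on the tool from outside, world axes, zero at the start; "moment": the same for the moment, N m; "grip_width": finger opening in m; "grip_force": force on a finger pad.
Only numpy, scipy, OpenCV 4.12 (cv2) and the standard library are available. Lean on these libraries where they do the work, as an engineer would, in place of code of your own. Each camera call takes 0.05 s, during which the arm holds its last target. There are 200 camera calls.

### The job

Put the four loose blue thread spools on the four empty spindles of the thread rack, one on each and pushed right down, so that the whole row runs in order of shade from the white spool to the black one: palest blue next to white, darkest next to black. The white and the black spool already stand at their ends of the rack; leave them there, standing upright.

Things in the scene. Friction and masses are not known exactly. Their poses are not given: they have to be found in the camera images.
- spool_pale_mid (a point): loose thread spool of pale blue thread, standing upright on the desk at the start; 36 mm wide round foot flange, wound body 30 mm in diameter, 52 mm high, 25 to 50 g, open bore of 18 mm right through along its axis. The point is its centre, on the axis 26 mm above its underside; z runs up the axis
- spool_sky_mid (a point): loose thread spool of mid (sky) blue thread, standing upright on the desk at the start; 36 mm wide round foot flange, wound body 30 mm in diameter, 52 mm high, 25 to 50 g, open bore of 18 mm right through along its axis. The point is its centre, on the axis 26 mm above its underside; z runs up the axis
- spool_royal_mid (a point): loose thread spool of deep royal blue thread, standing upright on the desk at the start; 36 mm wide round foot flange, wound body 30 mm in diameter, 52 mm high, 25 to 50 g, open bore of 18 mm right through along its axis. The point is its centre, on the axis 26 mm above its underside; z runs up the axis
- spool_navy_mid (a point): loose thread spool of very dark navy blue thread, standing upright on the desk at the start; 36 mm wide round foot flange, wound body 30 mm in diameter, 52 mm high, 25 to 50 g, open bore of 18 mm right through along its axis. The point is its centre, on the axis 26 mm above its underside; z runs up the axis
- spool_white_mid (a point): loose thread spool of white thread (lightest of the six), of the same form and size as the others, standing on the end spindle at one end of the rack from the start; which end differs from time to time. The point is its centre, 26 mm above its underside
- spool_black_mid (a point): loose thread spool of black thread (darkest of the six), of the same form and size as the others, standing on the end spindle at one end of the rack from the start; which end differs from time to time. The point is its centre, 26 mm above its underside
- peg_a: one of the four empty spindles (54 mm apart in a row of six) of the fixed walnut rack, a board 48 mm wide, 320 mm long, top 17 mm above the desk. Maple post, 43.5 mm high, 12 mm thick tapering to 6 mm at the tip, on a black felt washer 34 mm wide, 1.5 mm thick. Origin: post's axis at the board's top (1.5 mm below a seated spool's underside), z up. Letters tell nothing of the order
- peg_b: one of the four empty spindles (54 mm apart in a row of six) of the fixed walnut rack, a board 48 mm wide, 320 mm long, top 17 mm above the desk. Maple post, 43.5 mm high, 12 mm thick tapering to 6 mm at the tip, on a black felt washer 34 mm wide, 1.5 mm thick. Origin: post's axis at the board's top (1.5 mm below a seated spool's underside), z up. Letters tell nothing of the order
- peg_c: one of the four empty spindles (54 mm apart in a row of six) of the fixed walnut rack, a board 48 mm wide, 320 mm long, top 17 mm above the desk. Maple post, 43.5 mm high, 12 mm thick tapering to 6 mm at the tip, on a black felt washer 34 mm wide, 1.5 mm thick. Origin: post's axis at the board's top (1.5 mm below a seated spool's underside), z up. Letters tell nothing of the order
- peg_d: one of the four empty spindles (54 mm apart in a row of six) of the fixed walnut rack, a board 48 mm wide, 320 mm long, top 17 mm above the desk. Maple post, 43.5 mm high, 12 mm thick tapering to 6 mm at the tip, on a black felt washer 34 mm wide, 1.5 mm thick. Origin: post's axis at the board's top (1.5 mm below a seated spool's underside), z up. Letters tell nothing of the order
There are look-alikes about, which are no part of the job. Leave any green or orange look-alike of the part that bears spool_sky_mid alone. What is shaped like the part that bears spool_pale_mid but pink or red is not meant.

How it is judged:
At the end, for the whole second after the job is handed in: Counted from white the spindles carry pale, mid, royal, navy: each spool within 8 mm of a spindle's axis, seated on its washer (height within 6 mm), upright within 0.12 rad, at rest; the white and black spools upright and within 12 mm of where they began ((horizontal distance between spool_pale_mid and peg_a below 0.008 m or horizontal distance between spool_pale_mid and peg_b below 0.008 m or horizontal distance between spool_pale_mid and peg_c below 0.008 m or horizontal distance between spool_pale_mid and peg_d below 0.008 m) and horizontal distance between spool_pale_mid and spool_white_mid between 0.034 and 0.074 m and height (world z) of spool_pale_mid between 0.0385 and 0.0505 m and angle between each of spool_pale_mid, spool_sky_mid, spool_royal_mid, spool_navy_mid, spool_white_mid, spool_black_mid's own z axis and vertical below 0.12 rad and linear speed of each of spool_pale, spool_sky, spool_royal, spool_navy, spool_white, spool_black below 0.02 m/s and (horizontal distance between spool_sky_mid and peg_a below 0.008 m or horizontal distance between spool_sky_mid and peg_b below 0.008 m or horizontal distance between spool_sky_mid and peg_c below 0.008 m or horizontal distance between spool_sky_mid and peg_d below 0.008 m) and horizontal distance between spool_sky_mid and spool_white_mid between 0.088 and 0.128 m and height (world z) of spool_sky_mid between 0.0385 and 0.0505 m and (horizontal distance between spool_royal_mid and peg_a below 0.008 m or horizontal distance between spool_royal_mid and peg_b below 0.008 m or horizontal distance between spool_royal_mid and peg_c below 0.008 m or horizontal distance between spool_royal_mid and peg_d below 0.008 m) and horizontal distance between spool_royal_mid and spool_white_mid between 0.142 and 0.182 m and height (world z) of spool_royal_mid between 0.0385 and 0.0505 m and (horizontal distance between spool_navy_mid and peg_a below 0.008 m or horizontal distance between spool_navy_mid and peg_b below 0.008 m or horizontal distance between spool_navy_mid and peg_c below 0.008 m or horizontal distance between spool_navy_mid and peg_d below 0.008 m) and horizontal distance between spool_navy_mid and spool_white_mid between 0.196 and 0.236 m and height (world z) of spool_navy_mid between 0.0385 and 0.0505 m and distance of each of spool_white_mid, spool_black_mid from where it was at the start of the episode below 0.012 m); the robot touches nothing.
It fails at once if the white end spool is lifted off, pushed away or tipped (distance of spool_white_mid from where it was at the start of the episode above 0.025 m or angle between spool_white_mid's own z axis and vertical above 0.35 rad).
It fails at once if the black end spool is lifted off, pushed away or tipped (distance of spool_black_mid from where it was at the start of the episode above 0.025 m or angle between spool_black_mid's own z axis and vertical above 0.35 rad).
It also fails if it takes over 112 s, if anything falls off the work surface, if the arm or the gripper's body presses on something with over 40 N, if the wrist force passes 120 N, or if a joint passes its speed limit or range.

## Working session

There is one attempt and no reset: what is moved stays moved. The work goes in short steps, Python scripts to look and compute and a tool call to move; the robot and the scene stay as the last step left them, time stands still between calls to the robot, and variables do not carry over. Pictures are saved under pics/ and viewed, at most 17 in all, crops included, and the job is handed in when it is done.

Besides the shell and the picture viewer there is one more tool, called after "Request:" as a command line: name --pt "numbers of a row" for each row, then --argument value for the rest. move_arm: Moves the arm, as the interface text tells. Its arguments: {"type":"object","properties":{"increments":{"type":"array"},"grip":{"type":"number"},"force":{"type":"number"}},"required":["increments"]}

```bash
mkdir -p pics; ls; cat > h.py <<'E'
import numpy as np, cv2
from scipy.spatial.transform import Rotation as R
from station import telemetry, cams, hand_in, nets
E
python3 - <<'E'
from h import *
o=telemetry.get_obs(); print(o)
for n in ("scene","top","wrist"):
    im=cams.camera(n); cv2.imwrite(f"pics/{n}0.png",im); print(n,cams.camera_model(n))
    for q in ("spool_pale_mid","peg_a"):
        print(q,[(np.round(d["centre"]).tolist(),round(d["conf"],2)) for d in nets.mark_of(n,q)])
E
```

```text
pics
{'time_s': 0.0, 'qpos': array([ 1.18541076e+00,  3.00458566e-01,  1.52159621e+00,  2.45747717e-06,
        1.32069947e+00, -6.65935310e-02]), 'joint_vel': array([ 1.41090926e-03, -7.18885691e-05,  7.57156088e-04,  8.27608706e-04,
       -9.57745223e-04,  3.65381565e-04]), 'tau': array([ 1.00079007e-03, -5.31803584e+01, -3.52741349e+01,  7.08603510e-02,
        2.43503298e-02, -1.34575030e-04]), 'ee_pos': array([0.17226852, 0.52201476, 0.18278682]), 'eef_rot': array([-3.14043379e+00, -7.96725023e-05,  2.82279997e+00]), 'force': array([ 0.28559079,  0.37169224, -0.70380774]), 'moment': array([0.06281379, 0.01920325, 0.00847624]), 'grip_force': 0.0, 'grip_width': 0.09405976734812728}
scene {'intrinsics': array([[556.17783769,   0.        , 326.57649753],
       [  0.        , 556.17783769, 238.7271109 ],
       [  0.        ,   0.        ,   1.        ]]), 'xyz': array([-0.18294779, -0.33393594,  0.99714513]), 'attitude': array([ 0.74018913,  0.00854848, -0.88841648])}
spool_pale_mid [([223.0, 176.0], 0.72), ([274.0, 239.0], 0.54), ([195.0, 194.0], 0.53)]
peg_a [([443.0, 327.0], 0.
[... 434 characters left out ...]
, 222.0], 0.47)]
peg_a [([375.0, 231.0], 0.71), ([441.0, 246.0], 0.63), ([419.0, 242.0], 0.61), ([395.0, 234.0], 0.49)]
wrist {'intrinsics': array([[371.64829954,   0.        , 317.15555984],
       [  0.        , 371.64829954, 234.63490059],
       [  0.        ,   0.        ,   1.        ]]), 'T_tool_cam': array([[ 6.89009579e-04,  9.73997525e-01,  2.26557600e-01,
         6.57835557e-02],
       [ 9.99999760e-01, -6.54958876e-04, -2.25466236e-04,
         6.48560836e-07],
       [-7.12176447e-05,  2.26557701e-01, -9.73997743e-01,
        -2.01778246e-01],
       [ 0.00000000e+00,  0.00000000e+00,  0.00000000e+00,
         1.00000000e+00]])}
spool_pale_mid [([433.0, 380.0], 0.89)]
peg_a []
```

View pics/scene0.png

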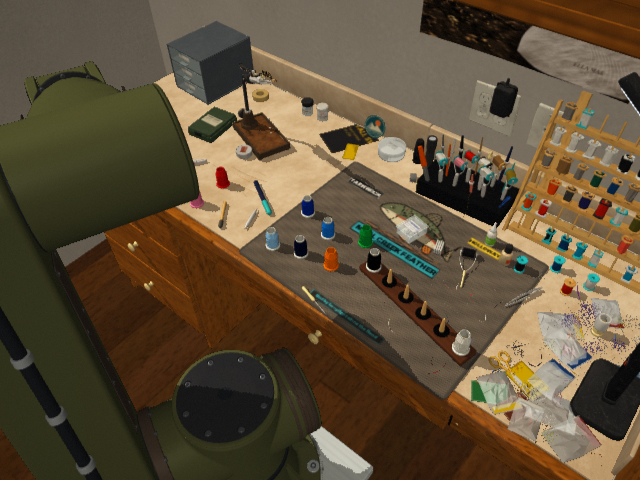

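View pics/top0.png

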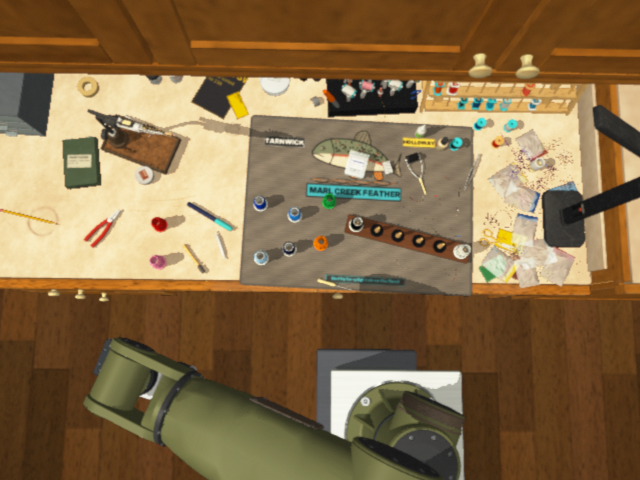

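View pics/wrist0.png

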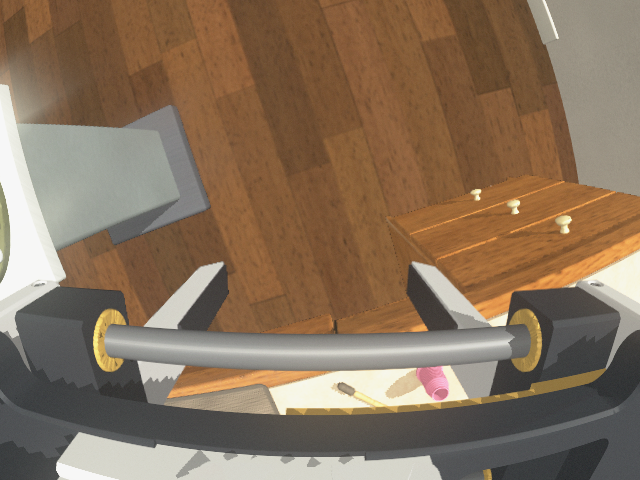

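Spools by pixel (scene / top image):
- **Wanted:** pale (272,238)/(261,257), navy (300,245)/(289,248), royal (308,206)/(261,202), sky (328,228)/(294,214).
- **Look-alikes:** orange (331,258)/(320,242), green (366,235)/(329,200), red (222,177)/(160,224), pink (197,200)/(157,261).
- **Ends of the rack:** black (374,260)/(357,224), white (461,343)/(462,251).

The wrist view shows only pink.

```bash
cat >> h.py <<'E'
def P(n):
    m=cams.camera_model(n); C=np.array(m["xyz"]); Rm=R.from_euler("xyz",m["attitude"]).as_matrix(); return m["intrinsics"],C,Rm
def ray(n,px):
    K,C,Rm=P(n); d=np.linalg.inv(K)@[px[0],px[1],1]; d=Rm@(d*[1,-1,-1]); return C,d/np.linalg.norm(d)
def proj(n,X):
    K,C,Rm=P(n); v=Rm.T@(np.array(X)-C)*[1,-1,-1]; return (K@v/v[2])[:2]
def tri(rs):
    A=sum(np.eye(3)-np.outer(d,d) for C,d in rs); b=sum((np.eye(3)-np.outer(d,d))@C for C,d in rs); X=np.linalg.solve(A,b)
    return X,max(np.linalg.norm(np.cross(d,X-C)) for C,d in rs)
E
python3 - <<'E'
from h import *
D={}
for n in ("scene","top"):
    im=cams.camera(n); L={}
    for q in ["spool_%s_mid"%c for c in("pale","sky","royal","navy","white","black")]+["peg_a"]:
        for d in nets.mark_of(n,q): L.setdefault(q[:3],[]).append((np.array(d["centre"]),d["conf"],q))
    D[n]=L
guess=dict(pale=((272,238),(261,257)),navy=((300,245),(289,248)),royal=((308,206),(261,202)),sky=((328,228),(294,214)),orange=((331,258),(320,242)),green=((366,235),(329,200)),black=((374,260),(357,224)),white=((461,343),(462,251)))
for k,g in guess.items():
    rs=[];s=""
    for n,p in zip(("scene","top"),g):
        c=[l for l in D[n]["spo"] if np.hypot(*(l[0]-p))<9]
        m=np.mean([l[0] for l in c],0) if c else np.array(p,float); s+=f" {n}:{len(c)} {m.round(1)}"; rs.append(ray(n,m))
    print(k,s,*[np.round(v,4) for v in tri(rs)])
a,b=[sorted(D[n]["peg"],key=lambda l:l[0][0]) for n in("scene","top")]
print([(l[0].round(),round(l[1],2)) for l in a]); print([(l[0].round(),round(l[1],2)) for l in b])
for x,y in zip(a,b): print("peg",*[np.round(v,4) for v in tri([ray("scene",x[0]),ray("top",y[0])])])
im=cv2.imread("pics/scene0.png")[180:360,240:490]; cv2.imwrite("pics/crop.png",cv2.resize(im,None,fx=3,fy=3,interpolation=2))
E
```

```text
pale  scene:1 [276.3 237.4] top:1 [259.1 259.4] [0.422  0.3333 0.0263] 0.0089
navy  scene:1 [299.6 244.5] top:1 [288.6 251.6] [0.4366 0.2644 0.0377] 0.003
royal  scene:1 [306.  206.5] top:1 [259.2 203. ] [0.5575 0.3438 0.0209] 0.0011
sky  scene:1 [328.7 231.2] top:2 [296. 214.] [0.5325 0.2507 0.0129] 0.0008
orange  scene:1 [325.5 257.7] top:1 [319.1 240.3] [0.4611 0.1955 0.0215] 0.0062
green  scene:1 [365.5 229.5] top:1 [330.7 197.5] [0.5683 0.166  0.0459] 0.0024
black  scene:1 [372.5 257.2] top:1 [352.7 222.7] [0.5096 0.1078 0.0406] 0.0017
white  scene:1 [460.5 342.8] top:1 [463.2 252.8] [ 0.436  -0.1621  0.046 ] 0.0008
[(array([390., 282.]), 0.5), (array([404., 296.]), 0.67), (array([421., 314.]), 0.71), (array([441., 326.]), 0.61)]
[(array([377., 232.]), 0.48), (array([396., 234.]), 0.67), (array([418., 241.]), 0.66), (array([440., 245.]), 0.63)]
peg [0.4918 0.0459 0.0178] 0.0013
peg [ 0.4844 -0.0007  0.0146] 0.0008
peg [ 0.4679 -0.0561  0.0155] 0.0025
peg [ 0.4573 -0.109   0.0288] 0.0013
```

View pics/crop.png

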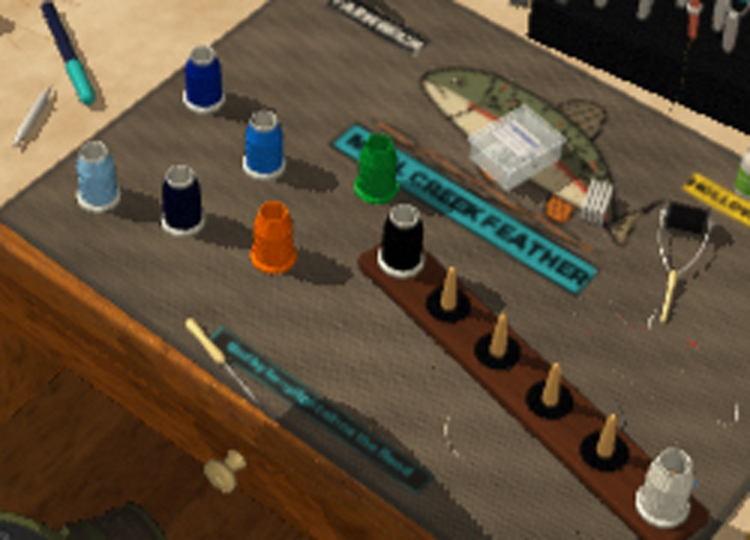

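Crop check: pale (95,175), navy (182,198), royal (203,78) and sky (264,143) are the blue ones. Orange and green are look-alikes, black is at the left end and white at the right. From black, the order is therefore navy, royal, sky, pale, white. I'll turn the gripper to close across the row, then look from above.

Request:
move_arm --pt "0 0 0 0.169" --pt "0 0 0 0.169" --pt "0 0 0 0.169" --pt "0 0 0 0.169" --pt "0 0 0 0.169" --pt "0 0 0 0.169" --pt "0 0 0 0.169" --pt "0 0 0 0.169" --pt "0 0 0 0.169" --pt "-0.013 0.0435 -0.002 0" --pt "-0.013 0.0435 -0.002 0" --pt "-0.013 0.0435 -0.002 0" --pt "-0.013 0.0435 -0.002 0" --pt "-0.013 0.0435 -0.002 0" --pt "-0.013 0.0435 -0.002 0" --pt "-0.013 0.0435 -0.002 0" --pt "-0.013 0.0435 -0.002 0" --pt "0 0 0 0" --pt "0 0 0 0"

```text
time_s: 3.62
ee_pos: [0.4798, 0.3297, 0.1992]
eef_rot: [-3.141, 0.0, 1.302]
force: [0.2, -0.3, 0.2]
grip_width: 0.0938
grip_force: 0.0
```

```bash
cat >> h.py <<'E'
def wpose(o=None):
    o=o or telemetry.get_obs(); T=np.eye(4); T[:3,:3]=R.from_euler("xyz",o["eef_rot"]).as_matrix(); T[:3,3]=o["ee_pos"]
    m=cams.camera_model("wrist"); return T,T@np.array(m["T_tool_cam"]),m["intrinsics"]
def wray(px,pose):
    T,W,K=pose; u=(px[0]-K[0,2])/K[0,0]; v=(px[1]-K[1,2])/K[1,1]; r=np.hypot(u,v)
    d=np.array([u/r*np.sin(r),-v/r*np.sin(r),-np.cos(r)]); return W[:3,3],W[:3,:3]@d
def wproj(X,pose):
    T,W,K=pose; v=W[:3,:3].T@(np.array(X)-W[:3,3]); v=v*[1,-1,-1]; r=np.hypot(v[0],v[1]); t=np.arctan2(r,v[2])
    return np.array([K[0,2]+K[0,0]*t*v[0]/r,K[1,2]+K[1,1]*t*v[1]/r])
def look(tag,qs=("spool_pale_mid","spool_white_mid","peg_a")):
    pose=wpose(); im=cams.camera("wrist"); cv2.imwrite(f"pics/{tag}.png",im); out=[]
    for q in qs:
        z=0.017 if q[0]=="p" else 0.026
        for d in nets.mark_of("wrist",q):
            C,v=wray(d["centre"],pose); X=C+v*(z-C[2])/v[2]; x,y=map(int,d["centre"])
            out.append((q,d["centre"],X)); print(q,np.round(d["centre"]),round(d["conf"],2),X.round(4),im[y-2:y+3,x-2:x+3].mean((0,1)).round())
    return pose,im,out
def go(xy=None,z=None,yaw=None):
    T=wpose()[0]; p=T[:3,3]; t=np.array([*(xy if xy is not None else p[:2]),z if z is not None else p[2]])
    print("at",p.round(4),R.from_matrix(T[:3,:3]).as_euler("xyz").round(4)," tool delta",(T[:3,:3].T@(t-p)).round(4))
E
python3 - <<'E'
from h import *
print(wpose()[0].round(4),telemetry.get_obs()["time_s"]); look("w1")
E
```

```text
[[ 2.659e-01  9.640e-01 -4.000e-04  4.798e-01]
 [ 9.640e-01 -2.659e-01 -1.000e-04  3.297e-01]
 [-2.000e-04 -4.000e-04 -1.000e+00  1.992e-01]
 [ 0.000e+00  0.000e+00  0.000e+00  1.000e+00]] 3.625
spool_pale_mid [262. 217.] 0.85 [0.4229 0.3415 0.026 ] [130. 144. 150.]
```

View pics/w1.png

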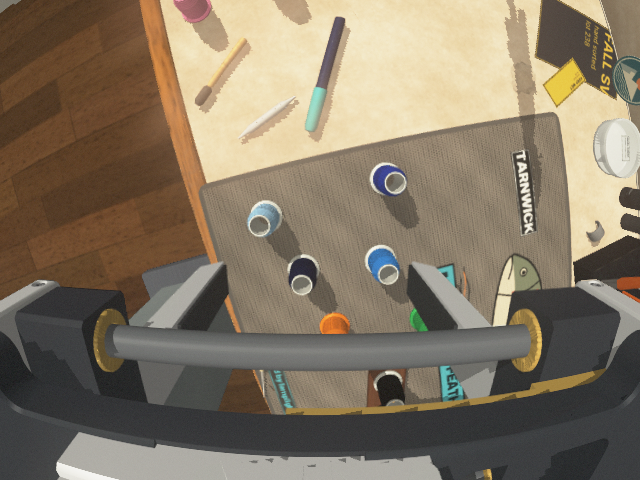

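The wrist view shows the bore rings of pale (264,221), navy (301,283), royal (396,183) and sky (387,272). Next I look over the rack.

Request:
move_arm --pt "-0.0425 0.011 0 0" --pt "-0.0425 0.011 0 0" --pt "-0.0425 0.011 0 0" --pt "-0.0425 0.011 0 0" --pt "-0.0425 0.011 0 0" --pt "-0.0425 0.011 0 0" --pt "-0.0425 0.011 0 0" --pt "-0.0425 0.011 0 0" --pt "0 0 0 0" --pt "0 0 0 0"

```text
time_s: 5.08
ee_pos: [0.4747, -0.0209, 0.1994]
eef_rot: [3.141, -0.0, 1.302]
force: [-0.0, 0.3, -0.1]
grip_width: 0.0939
grip_force: 0.0
```

```bash
python3 - <<'E'
from h import *
p=wpose();p[0][:3,3]
T=np.array([[.2659,.964,-.0004,.4798],[.964,-.2659,-.0001,.3297],[-.0002,-.0004,-1,.1992],[0,0,0,1]])
p1=(T,T@p[1].T.T if 0 else T@np.linalg.inv(p[0])@p[1],p[2])
for k,w,s in (("pale",(264,221),(271.7,230)),("navy",(301,283),(300.3,238)),("royal",(396,183),(307.3,198.3)),("sky",(387,272),(327.7,219.7))):
    C,v=wray(w,p1); print(k,(C+v*(.052-C[2])/v[2]).round(4),*[np.round(x,4) for x in tri([(C,v),ray("scene",s)])])
print(p[0][:3,3]); look("w2")
E
```

```text
pale [0.4292 0.341  0.052 ] [0.4279 0.3398 0.0446] 0.0002
navy [0.4462 0.2708 0.052 ] [0.4469 0.2686 0.0486] 0.0015
royal [0.5609 0.3433 0.052 ] [0.5616 0.3427 0.0467] 0.0003
sky [0.5323 0.2588 0.052 ] [0.5336 0.2565 0.0475] 0.001
[ 0.47466083 -0.02088536  0.1994341 ]
spool_pale_mid [316.  89.] 0.2 [0.5068 0.1023 0.026 ] [ 85. 122. 148.]
spool_white_mid [322. 348.] 0.61 [ 0.438  -0.1737  0.026 ] [131. 134. 134.]
peg_a [326. 293.] 0.97 [ 0.4591 -0.1112  0.017 ] [ 94. 139. 173.]
peg_a [317. 189.] 0.92 [0.4808 0.0028 0.017 ] [ 70.  95. 114.]
peg_a [320. 245.] 0.83 [ 0.4674 -0.0559  0.017 ] [111. 168. 209.]
peg_a [316. 145.] 0.61 [0.4916 0.047  0.017 ] [ 84. 116. 142.]
```

View pics/w2.png

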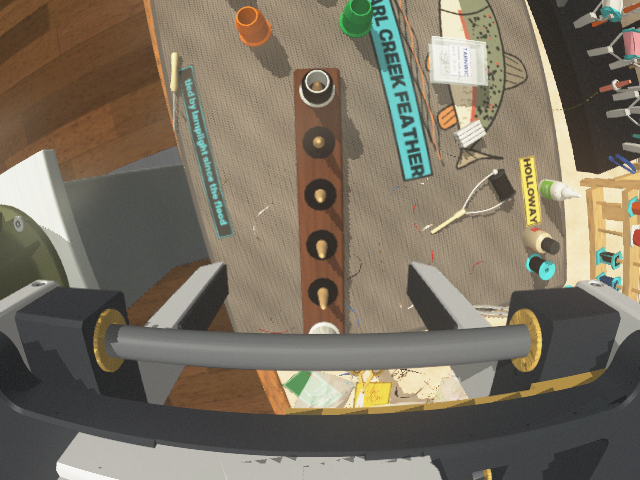

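The view shows the washers at (319,143), (320,195), (321,246) and (323,296), black at (317,87) and the tips close to the washer centres. I'll fit the rack line.

```bash
python3 - <<'E'
from h import *
p=wpose(); im=cv2.imread("pics/w2.png")
W=[(319,143),(320,195),(321,246),(323,296)]; Tt=[(318,142),(320,196),(322,248),(323,301)]
S=[(389.3,282),(405.7,298),(423,313.7),(442,330)]
Q=[]
for w,t,s in zip(W,Tt,S):
    C,v=wray(w,p); a=C+v*(.0185-C[2])/v[2]; C,u=wray(t,p); b=C+u*(.0605-C[2])/u[2]
    Q.append(a[:2]); print(a.round(4),b.round(4),*[np.round(x,4) for x in tri([(C,v),ray("scene",s)])])
Q=np.array(Q); c=Q.mean(0); d=np.linalg.svd(Q-c)[2][0]; d*=np.sign(d[1]); print("dir",d,np.arctan2(d[1],d[0]))
for i in (1.5,.5,-.5,-1.5): print((c+i*.054*d).round(4))
E
```

```text
[0.495  0.0486 0.0185] [0.494  0.049  0.0605] [0.4953 0.0481 0.0126] 0.0006
[ 0.4818 -0.0036  0.0185] [0.4827 0.0006 0.0605] [ 0.4819 -0.0048  0.0117] 0.0005
[ 0.4686 -0.0565  0.0185] [ 0.4715 -0.0478  0.0605] [ 0.4685 -0.0577  0.0149] 0.0002
[ 0.4557 -0.1127  0.0185] [ 0.4583 -0.1009  0.0605] [ 0.4556 -0.1119  0.0198] 0.0003
dir [0.23728869 0.97143918] 1.3312224582261203
[0.4945 0.0476]
[ 0.4817 -0.0048]
[ 0.4689 -0.0573]
[ 0.4561 -0.1097]
```

Request:
move_arm --pt "0.039 -0.015 0 0" --pt "0.039 -0.015 0 0" --pt "0.039 -0.015 0 0" --pt "0.039 -0.015 0 0" --pt "0.039 -0.015 0 0" --pt "0.039 -0.015 0 0" --pt "0.0396 -0.015 0 0" --pt "0 0 0.03 -0.015" --pt "0 0 0.03 -0.014" --pt "0 0 0.03 0" --pt "0 0 0 0" --pt "0 0 0 0" --grip 0.75

```text
time_s: 6.78
ee_pos: [0.4465, 0.2706, 0.1106]
eef_rot: [3.141, -0.001, 1.331]
force: [-0.6, 0.1, 0.4]
grip_width: 0.0704
grip_force: 0.0
```

```bash
python3 - <<'E'
from h import *
p,im,_=look("w3"); print(p[0].round(4))
for X in ((.4462,.2708,.052),(.4462,.2708,.026)): print(wproj(X,p))
E
```

```text
spool_pale_mid [265. 153.] 0.67 [0.422  0.3415 0.026 ] [ 97. 112. 124.]
[[ 2.372e-01  9.715e-01  1.200e-03  4.465e-01]
 [ 9.715e-01 -2.372e-01  6.000e-04  2.706e-01]
 [ 9.000e-04  1.000e-03 -1.000e+00  1.106e-01]
 [ 0.000e+00  0.000e+00  0.000e+00  1.000e+00]]
[317.20401111 240.92154434]
[317.19669698 232.92961007]
```

View pics/w3.png

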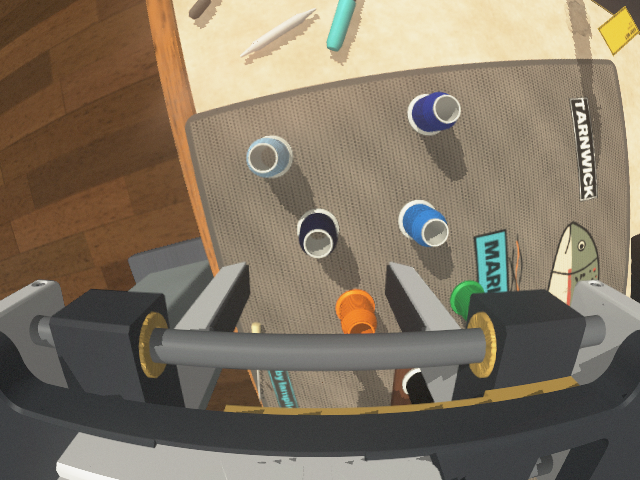

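The navy ring is at (317.5,243), 2 px from the prediction, so the gripper is centred. Descend and grip.

Request:
move_arm --pt "-0.001 0 0.025 0" --pt "0 0 0.025 0" --pt "0 0 0.025 0" --pt "0 0 0.0255 0" --pt "0 0 0 0" --pt "0 0 0 0"

```text
time_s: 7.72
ee_pos: [0.4466, 0.2694, 0.0101]
eef_rot: [3.14, -0.001, 1.331]
force: [0.9, -0.2, -0.1]
grip_width: 0.0706
grip_force: 0.0
```

Request:
move_arm --pt "0 0 0 0" --pt "0 0 0 0" --pt "0 0 0 0" --pt "0 0 0 0" --pt "0 0 0 0" --pt "0 0 -0.02 0" --pt "0 0 -0.03 0" --pt "0 0 -0.03 0" --pt "0 0 0 0" --pt "0 0 0 0" --grip 0.1 --force 20

```text
time_s: 8.98
ee_pos: [0.4455, 0.2688, 0.0879]
eef_rot: [-3.141, 0.001, 1.331]
force: [0.2, -1.3, -1.6]
grip_width: 0.0293
grip_force: 20.0
```

```bash
python3 - <<'E'
from h import *
p=wpose(); rel=np.linalg.inv(p[0])@p[1]
def mk(T): return (T,T@rel,p[2])
p1=mk(np.array([[.2659,.964,-.0004,.4798],[.964,-.2659,-.0001,.3297],[-.0002,-.0004,-1,.1992],[0,0,0,1]]))
p3=mk(np.array([[.2372,.9715,.0012,.4465],[.9715,-.2372,.0006,.2706],[.0009,.001,-1,.1106],[0,0,0,1]]))
for k,a,b in (("pale",(264,221),(263,158)),("navy",(301,283),(317.5,243)),("royal",(396,183),(446,109)),("sky",(387,272),(434,232))):
    C,v=wray(b,p3); print(k,(C+v*(.052-C[2])/v[2]).round(4),*[np.round(x,4) for x in tri([(C,v),wray(a,p1)])])
look("w4"); go((.4945,.0476),.11)
E
```

```text
pale [0.4234 0.3379 0.052 ] [0.4218 0.3377 0.0255] 0.0023
navy [0.446  0.2693 0.052 ] [0.445  0.2669 0.0417] 0.0004
royal [0.5593 0.3437 0.052 ] [0.5611 0.3433 0.0485] 0.0006
sky [0.5321 0.2568 0.052 ] [0.5335 0.2554 0.0449] 0.0008
spool_pale_mid [262. 154.] 0.59 [0.4222 0.339  0.026 ] [ 97. 112. 123.]
at [0.4456 0.2689 0.0879] [-3.1404e+00  1.1000e-03  1.3308e+00]  tool delta [-0.2033  0.1001 -0.022 ]
```

View pics/w4.png

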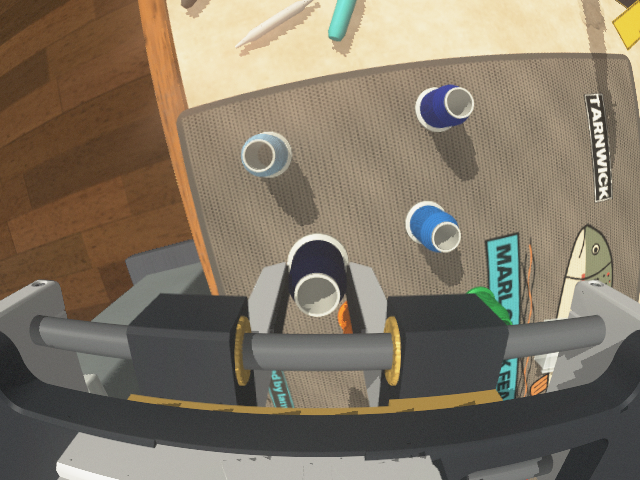

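Navy is held, with its ring at (318,296) as expected for a centred grasp. I'll carry it over the spindle nearest black.

Request:
move_arm --pt "0 0 -0.012 0" --pt "-0.029 0.0143 -0.005 0" --pt "-0.029 0.0143 -0.005 0" --pt "-0.029 0.0143 0 0" --pt "-0.029 0.0143 0 0" --pt "-0.029 0.0143 0 0" --pt "-0.029 0.0143 0 0" --pt "-0.029 0.0143 0 0" --pt "0 0 0 0" --pt "0 0 0 0" --pt "0 0 0 0"

```text
time_s: 10.55
ee_pos: [0.4948, 0.0489, 0.111]
eef_rot: [3.142, -0.0, 1.332]
force: [0.0, 0.5, -0.2]
grip_width: 0.0291
grip_force: 20.0
```

```bash
python3 - <<'E'
from h import *
p,im,_=look("w5",("peg_a",)); go((.4945,.0476),.028)
for i in range(4):
    X=np.array([.4945-.0128*i,.0476-.05245*i,.0185]); print(wproj(X,p),wproj(X+[0,0,.042],p))
E
```

```text
peg_a [315. 233.] 0.86 [0.4921 0.0477 0.017 ] [150. 194. 222.]
peg_a [320. 394.] 0.72 [ 0.4579 -0.1107  0.017 ] [109. 164. 202.]
peg_a [318. 344.] 0.44 [ 0.4706 -0.0534  0.017 ] [121. 123. 123.]
at [0.4948 0.0488 0.1109] [-3.1416 -0.      1.3318]  tool delta [-0.0012 -0.      0.0829]
[317.77082795 232.46828674] [317.8160549  245.72035589]
[317.67306568 294.25333201] [317.69823893 315.45991973]
[317.57752017 348.66881798] [317.58549304 374.66235954]
[317.48888914 395.0622838 ] [317.48397231 423.21860435]
```

View pics/w5.png

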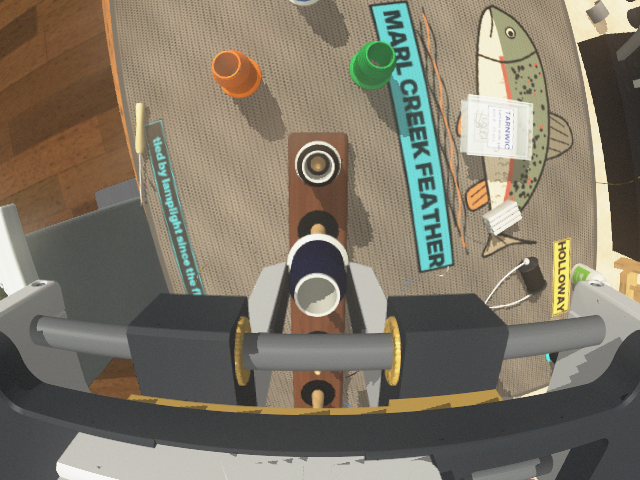

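The washer is at (318,231) and matches the prediction. Lower navy.

Request:
move_arm --pt "-0.001 0 0.02 0" --pt "0 0 0.015 0" --pt "0 0 0.01 0" --pt "0 0 0.01 0" --pt "0 0 0.01 0" --pt "0 0 0.01 0" --pt "0 0 0.0065 0" --pt "0 0 0 0" --pt "0 0 0 0"

```text
time_s: 11.78
ee_pos: [0.4949, 0.0471, 0.0296]
eef_rot: [3.141, -0.0, 1.331]
force: [1.4, -0.9, -1.1]
grip_width: 0.029
grip_force: 20.0
```

Request:
move_arm --pt "0 0 0.001 0" --pt "0 0 0 0"

```text
time_s: 12.02
ee_pos: [0.4947, 0.0471, 0.0285]
eef_rot: [3.141, -0.0, 1.331]
force: [-0.6, -0.2, -1.0]
grip_width: 0.0293
grip_force: 20.0
```

Request:
move_arm --pt "0 0 0 0" --pt "0 0 0 0" --pt "0 0 0 0" --pt "0 0 -0.015 0" --pt "0 0 -0.03 0" --pt "0 0 -0.04 0" --pt "0.038 -0.001 0 0" --pt "0.038 -0.001 0 0" --pt "0.038 -0.001 0 0" --pt "0.038 -0.001 0 0" --pt "0.038 -0.001 0 0" --pt "0.038 -0.001 0 0" --pt "0.038 -0.001 0 0" --pt "0.0375 0 0 0" --pt "0 0 0 0" --pt "0 0 0 0" --grip 0.65

```text
time_s: 14.02
ee_pos: [0.56, 0.3431, 0.1139]
eef_rot: [3.141, 0.0, 1.331]
force: [1.4, -0.2, -0.2]
grip_width: 0.061
grip_force: 0.0
```

```bash
cat >> h.py <<'E'
def ring(col,z=.052,rad=12):
    "bright rim centre near a predicted pixel: whitish-grey contour enclosing the darker bore"
    pass
E
python3 - <<'E'
from h import *
p,im,_=look("w6",()); print(p[0][:3,3],wproj((.56,.3435,.052),p))
s=cams.camera("scene"); a=im[120:320,180:480]; b=s[190:350,250:490]
cv2.imwrite("pics/c6.png",np.vstack([cv2.resize(a,(720,480))[:,:],cv2.resize(b,(720,480))])[:960][::1] if 0 else np.hstack([cv2.resize(a,(400,267)),cv2.resize(b,(400,267))]))
E
```

```text
[0.55995487 0.34314799 0.11387577] [317.73788104 239.47149322]
```

View pics/c6.png

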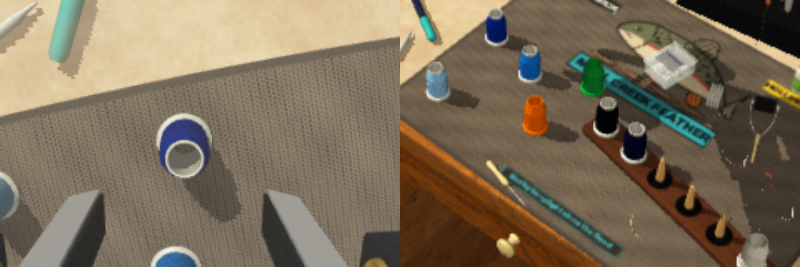

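Navy is seated beside black. The royal ring is at (318,238.5), 1 px from the prediction. Grip royal, carry it to the second spindle and seat it.

Request:
move_arm --pt "0 0 0.025 0" --pt "0 0 0.025 0" --pt "0 0 0.025 0" --pt "0 0 0.02 0" --pt "0 0 0.0088 0" --pt "0 0 0 0" --pt "0 0 0 0"

```text
time_s: 15.0
ee_pos: [0.5605, 0.3438, 0.0106]
eef_rot: [3.141, -0.001, 1.331]
force: [0.2, 0.3, 0.8]
grip_width: 0.061
grip_force: 0.0
```

Request:
move_arm --pt "0 0 0 0" --pt "0 0 0 0" --pt "0 0 0 0" --pt "0 0 0 0" --pt "0 0 -0.02 0" --pt "0 0 -0.04 0" --pt "0 0 -0.045 0" --pt "-0.0357 0.0007 0 0" --pt "-0.0357 0.0007 0 0" --pt "-0.0357 0.0007 0 0" --pt "-0.0357 0.0007 0 0" --pt "-0.0357 0.0007 0 0" --pt "-0.0357 0.0007 0 0" --pt "-0.0357 0.0007 0 0" --pt "-0.0357 0.0007 0 0" --pt "-0.0357 0.0007 0 0" --pt "-0.0357 0.0003 0 0" --pt "0 0 0 0" --pt "0 0 0 0" --grip 0.1

```text
time_s: 17.38
ee_pos: [0.4819, -0.0044, 0.1154]
eef_rot: [3.14, -0.0, 1.331]
force: [0.0, -0.7, -0.7]
grip_width: 0.0286
grip_force: 20.0
```

```bash
python3 - <<'E'
from h import *
p,im,_=look("w7",("peg_a",)); go((.4817,-.0048),.0286); print("held ring expect",wproj(p[0][:3,3]+[0,0,.042],p))
for i in range(4):
    X=np.array([.4945-.0128*i,.0476-.05245*i,.0185]); print(wproj(X,p))
cv2.imwrite("pics/c7.png",cv2.resize(im[130:430,180:480],(600,600)))
E
```

```text
peg_a [316. 222.] 0.95 [0.4819 0.0015 0.017 ] [ 87. 121. 145.]
peg_a [315. 163.] 0.61 [0.4926 0.049  0.017 ] [ 88. 126. 154.]
peg_a [316. 345.] 0.46 [ 0.4547 -0.1095  0.017 ] [123. 125. 124.]
at [ 0.4819 -0.004   0.115 ] [ 3.1410e+00 -2.0000e-04  1.3317e+00]  tool delta [-0.0008 -0.      0.0864]
held ring expect [318.07612915 294.02828256]
[317.45771324 164.35044778]
[317.45742667 230.23663216]
[317.45149473 291.38474838]
[317.44166954 345.4483177 ]
```

View pics/c7.png

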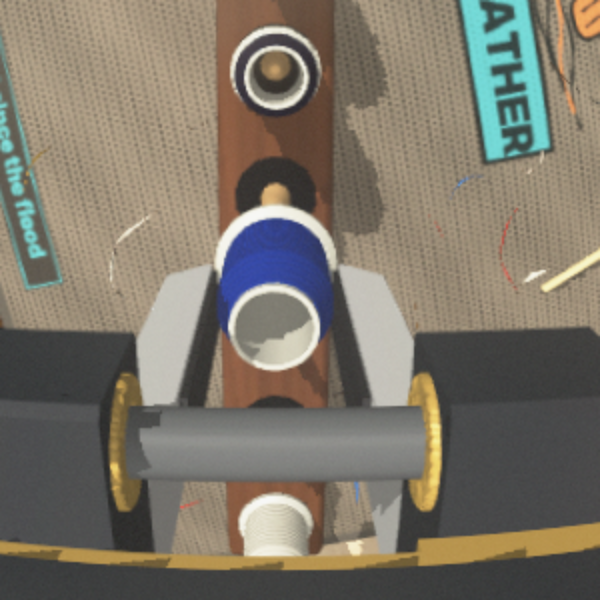

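Navy is down with its post showing through the bore. Royal is centred, ring at crop (274,327), and its washer is where predicted. Lower it, release, then move over sky.

Request:
move_arm --pt "-0.001 0 0.02 0" --pt "0 0 0.015 0" --pt "0 0 0.01 0" --pt "0 0 0.01 0" --pt "0 0 0.01 0" --pt "0 0 0.01 0" --pt "0 0 0.008 0" --pt "0 0 0.0035 0" --pt "0 0 0 0" --pt "0 0 0 0"

```text
time_s: 18.73
ee_pos: [0.4815, -0.0057, 0.0282]
eef_rot: [3.141, -0.0, 1.331]
force: [0.8, -0.1, -0.7]
grip_width: 0.0292
grip_force: 20.0
```

Request:
move_arm --pt "0 0 0 0" --pt "0 0 0 0" --pt "0 0 0 0" --pt "0 0 -0.015 0" --pt "0 0 -0.03 0" --pt "0 0 -0.04 0" --pt "0.038 -0.0018 0 0" --pt "0.038 -0.0018 0 0" --pt "0.038 -0.0018 0 0" --pt "0.038 -0.0018 0 0" --pt "0.038 -0.0018 0 0" --pt "0.038 -0.0018 0 0" --pt "0.0386 -0.0016 0 0" --pt "0 0 0 0" --pt "0 0 0 0" --grip 0.65

```text
time_s: 20.6
ee_pos: [0.5326, 0.2557, 0.1136]
eef_rot: [3.141, 0.0, 1.331]
force: [1.6, 0.1, 0.1]
grip_width: 0.0609
grip_force: 0.0
```

```bash
python3 - <<'E'
from h import *
p,im,_=look("w8",()); print(p[0][:3,3],wproj((.5328,.2562,.052),p),"pale",wproj((.424,.339,.052),p))
a=im[100:400,120:520]; cv2.imwrite("pics/c8.png",cv2.resize(a,(800,600)))
E
```

```text
[0.53260248 0.25574823 0.1135809 ] [317.90283963 239.39258858] pale [151.93806934 168.7259507 ]
```

View pics/c8.png

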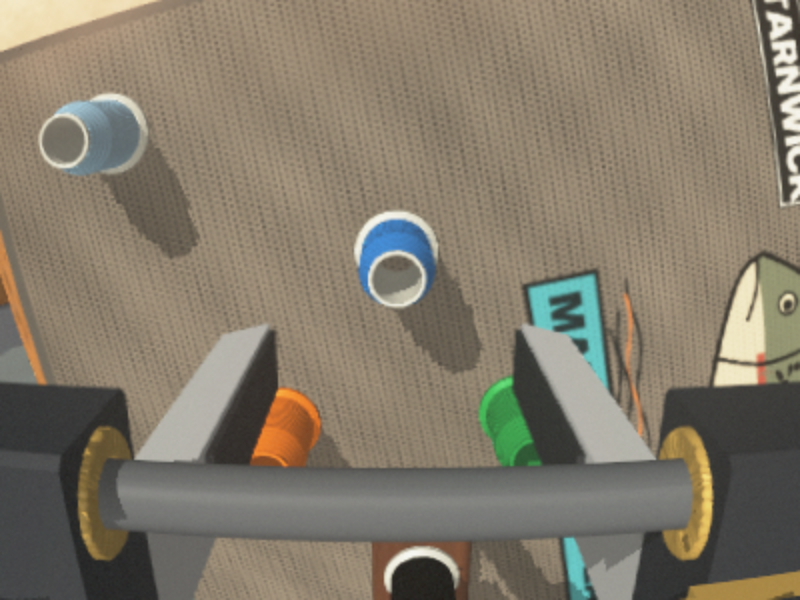

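The sky ring is at (318.5,239.5), right on the prediction, and the pale ring at (152,170) also agrees. Take sky to the third spindle.

Request:
move_arm --pt "0 0 0.025 0" --pt "0 0 0.025 0" --pt "0 0 0.025 0" --pt "0 0 0.02 0" --pt "0 0 0.0085 0" --pt "0 0 0 0" --pt "0 0 0 0"

```text
time_s: 21.52
ee_pos: [0.5332, 0.2562, 0.0105]
eef_rot: [3.14, -0.001, 1.331]
force: [1.2, 0.3, 0.4]
grip_width: 0.0607
grip_force: 0.0
```

Request:
move_arm --pt "0 0 0 0" --pt "0 0 0 0" --pt "0 0 0 0" --pt "0 0 0 0" --pt "0 0 -0.02 0" --pt "0 0 -0.04 0" --pt "0 0 -0.045 0" --pt "-0.0356 0.0014 0 0" --pt "-0.0356 0.0014 0 0" --pt "-0.0356 0.0014 0 0" --pt "-0.0356 0.0014 0 0" --pt "-0.0356 0.0014 0 0" --pt "-0.0356 0.0014 0 0" --pt "-0.0356 0.0014 0 0" --pt "-0.0356 0.0014 0 0" --pt "-0.0356 0.0012 0 0" --pt "0 0 0 0" --pt "0 0 0 0" --grip 0.1

```text
time_s: 23.78
ee_pos: [0.4686, -0.0577, 0.1146]
eef_rot: [3.142, -0.0, 1.331]
force: [-0.5, 1.0, 0.2]
grip_width: 0.0282
grip_force: 20.0
```

```bash
python3 - <<'E'
from h import *
p,im,_=look("w9",("peg_a",)); go((.4689,-.0573),.0286); print("held ring expect",wproj(p[0][:3,3]+[0,0,.042],p))
for i in range(4):
    X=np.array([.4945-.0128*i,.0476-.05245*i,.0185]); print(wproj(X,p))
cv2.imwrite("pics/c9.png",cv2.resize(im[130:430,180:480],(600,600)))
E
```

```text
peg_a [317.  98.] 0.72 [0.4931 0.0464 0.017 ] [122. 152. 174.]
peg_a [321. 226.] 0.7 [ 0.4717 -0.0556  0.017 ] [108. 157. 194.]
peg_a [319. 161.] 0.61 [ 0.483  -0.0037  0.017 ] [ 92. 130. 159.]
at [ 0.4687 -0.0573  0.1145] [-3.1416e+00 -1.0000e-04  1.3317e+00]  tool delta [-0.      0.0002  0.0859]
held ring expect [317.97421348 294.04450949]
[317.97983303  96.2562962 ]
[317.98897889 163.24744012]
[317.98021987 229.3623211 ]
[317.95650301 290.75303977]
```

View pics/c9.png

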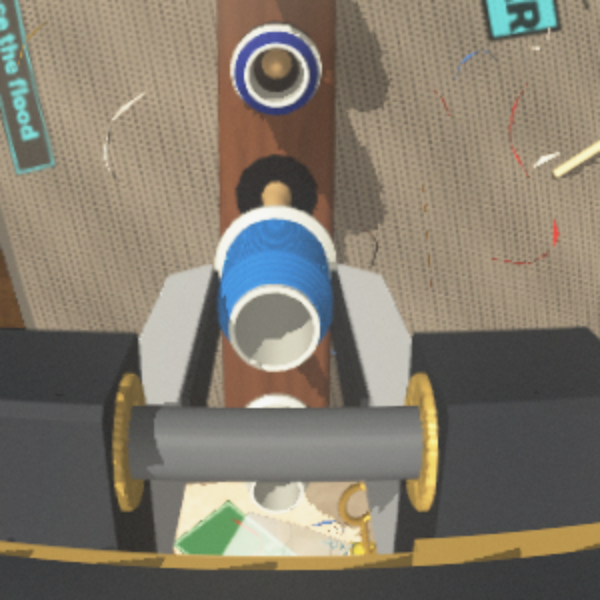

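Royal is seated and sky is centred over the third washer. Lower it.

Request:
move_arm --pt "0 0 0.02 0" --pt "0 0 0.015 0" --pt "0 0 0.01 0" --pt "0 0 0.01 0" --pt "0 0 0.01 0" --pt "0 0 0.01 0" --pt "0 0 0.008 0" --pt "0 0 0.003 0" --pt "0 0 0 0" --pt "0 0 0 0"

```text
time_s: 25.12
ee_pos: [0.4687, -0.058, 0.0288]
eef_rot: [3.141, -0.0, 1.331]
force: [0.2, 0.1, 0.2]
grip_width: 0.0283
grip_force: 20.0
```

Request:
move_arm --pt "0 0 0 0" --pt "0 0 0 0" --pt "0 0 0 0" --pt "0 0 -0.015 0" --pt "0 0 -0.03 0" --pt "0 0 -0.04 0" --pt "0.0374 -0.0137 0 0" --pt "0.0374 -0.0137 0 0" --pt "0.0374 -0.0137 0 0" --pt "0.0374 -0.0137 0 0" --pt "0.0374 -0.0137 0 0" --pt "0.0374 -0.0137 0 0" --pt "0.0374 -0.0137 0 0" --pt "0.0374 -0.0137 0 0" --pt "0.0374 -0.0137 0 0" --pt "0.0374 -0.0137 0 0" --pt "0 0 0 0" --pt "0 0 0 0" --grip 0.65

```text
time_s: 27.38
ee_pos: [0.4244, 0.3374, 0.1141]
eef_rot: [3.141, -0.0, 1.331]
force: [0.6, 0.3, 0.9]
grip_width: 0.0614
grip_force: 0.0
```

```bash
python3 - <<'E'
from h import *
p,im,_=look("w10",()); print(p[0][:3,3],wproj((.424,.339,.052),p))
a=im[130:330,180:480]; s=cams.camera("scene")[190:390,240:540]; cv2.imwrite("pics/c10.png",np.hstack([cv2.resize(a,(400,267)),cv2.resize(s,(400,267))]))
E
```

```text
[0.42442446 0.3374325  0.11407893] [316.71001731 237.98849176]
```

View pics/c10.png

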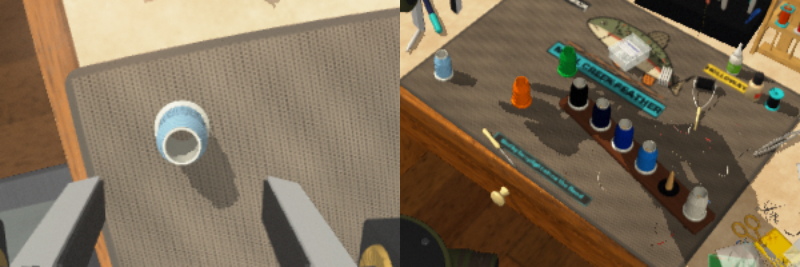

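Three are seated. The pale ring is at (317,240), centred. Take pale to the last spindle.

Request:
move_arm --pt "0 0 0.025 0" --pt "0 0 0.025 0" --pt "0 0 0.025 0" --pt "0 0 0.02 0" --pt "0 0 0.0088 0" --pt "0 0 0 0" --pt "0 0 0 0"

```text
time_s: 28.35
ee_pos: [0.4249, 0.338, 0.0106]
eef_rot: [3.141, -0.001, 1.331]
force: [-0.1, -0.2, 0.6]
grip_width: 0.0608
grip_force: 0.0
```

Request:
move_arm --pt "0 0 0 0" --pt "0 0 0 0" --pt "0 0 0 0" --pt "0 0 0 0" --pt "0 0 -0.02 0" --pt "0 0 -0.04 0" --pt "0 0 -0.045 0" --pt "-0.0356 0.0114 0 0" --pt "-0.0356 0.0114 0 0" --pt "-0.0356 0.0114 0 0" --pt "-0.0356 0.0114 0 0" --pt "-0.0356 0.0114 0 0" --pt "-0.0356 0.0114 0 0" --pt "-0.0356 0.0114 0 0" --pt "-0.0356 0.0114 0 0" --pt "-0.0356 0.0114 0 0" --pt "-0.0356 0.0114 0 0" --pt "-0.0356 0.0114 0 0" --pt "-0.0356 0.0114 0 0" --pt "0 0 0 0" --grip 0.1

```text
time_s: 30.85
ee_pos: [0.4556, -0.1113, 0.1146]
eef_rot: [-3.141, 0.0, 1.328]
force: [-0.4, 0.9, -0.5]
grip_width: 0.0287
grip_force: 20.0
```

```bash
python3 - <<'E'
from h import *
p,im,_=look("w11",("peg_a",)); go((.4561,-.1097),.0286); print("held ring expect",wproj(p[0][:3,3]+[0,0,.042],p))
for i in range(4):
    X=np.array([.4945-.0128*i,.0476-.05245*i,.0185]); print(wproj(X,p))
cv2.imwrite("pics/c11.png",cv2.resize(im[130:430,180:480],(600,600)))
E
```

```text
peg_a [317. 157.] 0.72 [ 0.4696 -0.0533  0.017 ] [ 79. 107. 129.]
peg_a [318. 227.] 0.64 [ 0.456  -0.1094  0.017 ] [112. 165. 204.]
peg_a [316.  92.] 0.49 [ 0.4811 -0.0019  0.017 ] [ 85. 120. 147.]
peg_a [317.  31.] 0.44 [0.4946 0.0479 0.017 ] [49. 42. 45.]
at [ 0.4555 -0.1094  0.1146] [-3.1411e+00 -2.0000e-04  1.3301e+00]  tool delta [-0.0001  0.0007  0.086 ]
held ring expect [317.9626459 294.0623153]
[317.35624718  31.16740836]
[317.53921099  94.76544   ]
[317.71542628 161.71892144]
[317.8737052  227.88729487]
```

View pics/c11.png

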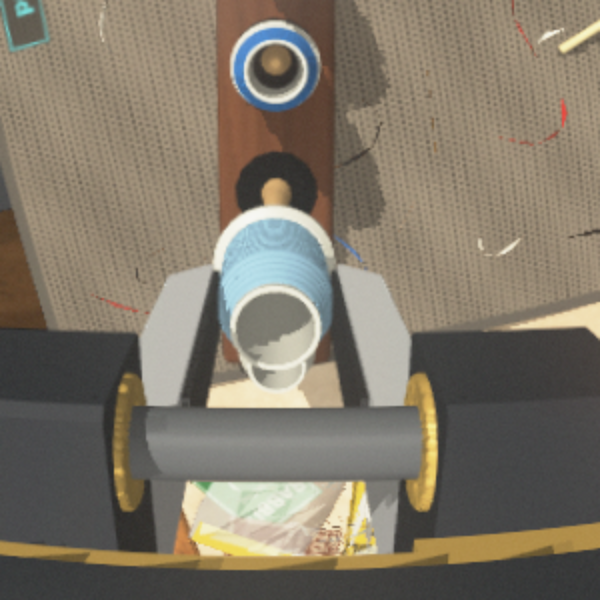

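Sky is seated and pale is centred over the last washer. Lower and release it, then rise clear.

Request:
move_arm --pt "0.001 0.0005 0.02 0" --pt "0 0 0.015 0" --pt "0 0 0.01 0" --pt "0 0 0.01 0" --pt "0 0 0.01 0" --pt "0 0 0.01 0" --pt "0 0 0.008 0" --pt "0 0 0.003 0" --pt "0 0 0 0" --pt "0 0 0 0"

```text
time_s: 32.2
ee_pos: [0.4566, -0.1088, 0.029]
eef_rot: [3.141, 0.0, 1.331]
force: [-0.2, 0.4, -0.3]
grip_width: 0.0279
grip_force: 20.0
```

Request:
move_arm --pt "0 0 0 0" --pt "0 0 0 0" --pt "0 0 0 0" --pt "0 0 -0.015 0" --pt "0 0 -0.03 0" --pt "0 0 -0.05 0" --pt "0 0 -0.05 0" --pt "0.04 0 0 0" --pt "0.04 0 0 0" --pt "0.04 0 0 0" --pt "0 0 0 0" --pt "0 0 0 0" --pt "0 0 0 0" --grip 0.65

```text
time_s: 33.83
ee_pos: [0.4849, 0.007, 0.1741]
eef_rot: [3.141, 0.0, 1.33]
force: [-0.4, -0.5, -0.0]
grip_width: 0.0611
grip_force: 0.0
```

```bash
python3 - <<'E'
from h import *
s=cams.camera("scene")[200:380,330:500]; t=cams.camera("wrist")[20:340,200:440]
cv2.imwrite("pics/c12.png",np.hstack([cv2.resize(s,(400,424)),cv2.resize(t,(318,424))]))
E
```

```text
(no output)
```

View pics/c12.png

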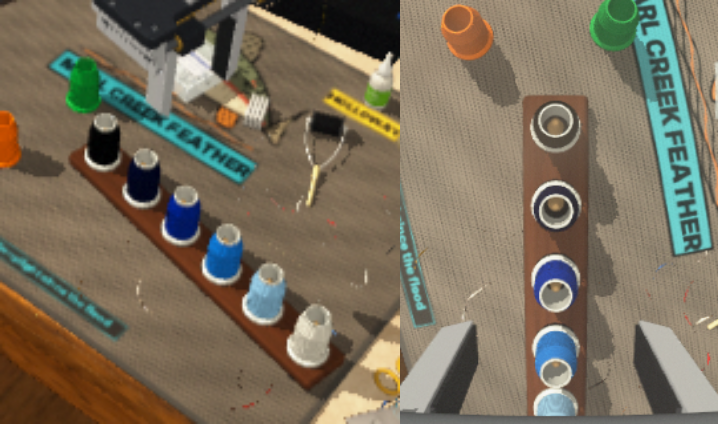

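All six stand seated and upright in the order black, navy, royal, sky, pale, white, and the gripper is clear.

```bash
python3 -c "
from h import *
print(hand_in())"
```

```text
the job is handed in; nothing more can be done
None
```

The job is handed in: the four blue spools are seated in shade order, pale next to white through sky and royal to navy next to black, at about 34 s on the robot's clock; the hand-in returned no verdict.

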